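# Snap the retaining ring onto the modelling turntable

## Task

In the sculptor's studio the wooden wheel of the modelling turntable still has to be locked onto its spindle. Take the red-eyed spring ring by its two upright eyes, squeeze them together so that the ring spreads, pass it over the spindle's head while spread, and let it close in the groove below, lying flat on the wheel, then let go. Leave the smaller blue-eyed ring where it is.

Things in the scene. Friction and masses are not known exactly. Their poses are not given: they have to be found in the camera images.
- ring_mid (a point): Loose red-eyed steel snap ring, 100 g: point on the axis of its round opening, half-way up its 6 mm thick bars (3 mm above its underside). z up, +x to its pivot 50 mm away, -x to its eyes. It reaches from x = -52 to +60 mm and is 60 mm wide closed, 75 mm spread. Two curved bars, hinged at the pivot, are sprung shut: opening 38 mm across.
- ring_eyes (a point): Grip point of the red ring, between its eyes: 41 mm towards -x and 31 mm above ring_mid; same axes, fixed to the pivot. Eyes: two upright red tabs with a hole mark, 22 (x) by 6 (y) mm, 16 to 48 mm above the underside, on the crossed ends of the bars. Over their outer faces along y: 60 mm closed, 16 mm squeezed. Keep finger tips 15 mm above the underside: the bars cross below.
- ring_left (a joint): Spread of the red ring: angle of each bar, rad, 0 closed to 0.21 (hard stop). Squeezing the eyes together along y spreads it, with about 7 N on each eye at full spread; so squeezed it can be carried. Let go, it springs shut.
- groove (a point): On the axis of the turntable's fixed round spindle, at the flat top of its 240 mm wooden wheel (67 mm above the table). Above this: groove (neck 33 mm wide) to 14 mm, head 45 mm wide to 17 mm, then tapering to 16 mm wide at 38 mm. In place, ring_mid is 3 mm above this point, any yaw. The spread ring passes the head most freely with ring_mid 3 mm past the axis towards its pivot.
- small_ring_mid (a point): Middle of the loose blue-eyed ring: same build and length, but an opening of only 26 mm, too small for this spindle. To be left alone.
Mind the look-alikes: they are no part of the job. Leave any yellow look-alike of the part that bears ring_mid alone. What is shaped like the part that bears groove but turquoise is not meant.

How it is judged:
On the way, in this order (a step that is already met when the one before it is completed fails the run):
1. the red-eyed ring, spread by its eyes, is held above the spindle's head (value of joint ring_left above 0.12 rad and horizontal distance between ring_mid and groove below 0.02 m and z of ring_mid in the frame of groove above 0.025 m), for 0.1 s.
2. the ring, still spread, is round the spindle at the height of the groove (value of joint ring_left above 0.08 rad and horizontal distance between ring_mid and groove below 0.015 m and z of ring_mid in the frame of groove below 0.014 m).
At the end, for the whole second after the job is handed in: The red-eyed ring is closed (spread below 0.08 rad) in the groove: its middle within 12 mm of the spindle axis and no more than 10 mm above the wheel's top, flat within 0.15 rad, let go; the blue-eyed ring within 30 mm of where it was (value of joint ring_left below 0.08 rad and horizontal distance between ring_mid and groove below 0.012 m and z of ring_mid in the frame of groove between -0.002 and 0.01 m and angle between ring_mid's own z axis and vertical below 0.15 rad and distance of small_ring_mid from where it was at the start of the episode below 0.03 m); the robot touches nothing.
It fails at once if the blue-eyed ring is moved by more than 30 mm (distance of small_ring_mid from where it was at the start of the episode above 0.03 m).
It also fails if it takes over 45 s, if anything falls off the work surface, if the arm or the gripper's body presses on something with over 40 N, if the wrist force passes 120 N, or if a joint passes its speed limit or range.

## Robot

A 6-joint arm with a two-finger parallel gripper is mounted at the origin on the work surface. World frame = base frame: x ahead of the robot, y to its left, z up, the work surface at z = 0. Lengths are in m, angles in rad, forces in N, time in s.
With the tool pointing down it reaches from about 0.35 to 0.975 m from the base axis. Payload 4.9 kg.
Tool frame: the origin (TCP) lies at the very end of the fingers, on their centre line; the grasp point (between the pads) lies 19 mm behind it; x points along the fingers, y is the direction in which the jaws open and shut, and the axes are right-handed (so a half turn about x gives the same grasp; the last joint's range is limited). The gripper opens to 85 mm and grips with 20 to 120 N. Pads are 22 mm wide; open, the fingers measure 114 mm over their backs; the gripper's body (76 mm by 85 mm) begins 54 mm behind the grasp point. The pads swing forward as they close: fully open they stand 13 mm farther back than shut.
Start: joints at [1.003, 0.053, 1.613, -0, 1.476, -0.119], TCP at [0.271, 0.563, 0.207] pointing down, gripper open.
Joint ranges: [-3.01, 3.01], [-1.01, 2.22], [0.06, 2.58], [-1.02, 4.17], [0.09, 2.62], [-3.14, 3.14]. Speed limits (rad/s): [2.57, 2.57, 3.14, 3.14, 3.14, 3.14].

## Interface

Orientations are given as a rotation vector (axis times angle).
In Python, from station import ctrl gives the robot as it stands. The module is installed in compiled form; this text tells all that it offers.
- The arm moves only by the shell command python3 -m handwheel 'ROWS' [FORCE]. ROWS is JSON, one flat list of numbers, 7 for each row, row after row: the opening, from 0 (shut) to 1 (fully open), then the shift along the tool's x, y, z in m, then the turn, a rotation vector about the tool's x, y, z in degrees. A call has 1 to 12 rows; each row is the pose to reach, as a shift and turn from the pose commanded when the call began, along the tool's axes at that moment; what a row does not reach only later rows make up. A row lasts 1/12 s, in which the tool goes at most 41.7 mm and 7.16 degrees, less where a joint would pass 70% of its speed; a pose out of reach is approached as far as the arm can. A call with a gripper value outside its range is refused whole. The fingers move at their own pace and stop on an object; FORCE is the grip in N (left out, the last holds). Time passes only in rows, so rows that repeat a pose let the fingers close. It gives the time, the measured TCP pose, the force and the opening at its end, in the units of the state.
- ctrl.get_obs(): the state, without advancing time (a new reading comes with each control period).
- ctrl.get_image(name): name is "side" or "top"; returns (picture, depth): 480x640x3 uint8, blue, green, red; 480x640 float32, m along the optical axis (not along the pixel's ray), 0 where there is no reading.
- ctrl.camera_params(name): a dict with "fov_y" (degrees; the focal length in pixels is half the picture's height over the tangent of half this angle, whatever the lens; pixels are square), "cx", "cy" (the principal point, pixels), "dist_coeffs" ([k1, k2, p1, p2, k3] as OpenCV has them; the pictures are not rectified), "R" (3x3) and "t" (3): a world point X has camera coordinates R X + t. Camera axes: x right, y down, z forward; pixel columns grow to the right and rows downward; lengths in m; the calibration is good to about 2 mm. A picture is of the moment at which its call begins. camera_params takes no time and is no camera call.
- ctrl.finish_job(): hands the job in, once; it reports no verdict.
The state is a dict: "t": time; "q": joint angles; "dq": joint speeds; "effort": joint torques, N m; "tool_pos": TCP position; "tool_rot": TCP orientation; "contact_force": force on the tool from outside, world axes, zero at the start; "wrist_torque": the same for the moment, N m; "opening": finger opening in m.
Only numpy, scipy, OpenCV 4.12 (cv2) and the standard library are available. Lean on these libraries where they do the work, as an engineer would, in place of code of your own. Each camera call takes 0.05 s, during which the arm holds its last target.

## Working session

There is one attempt and no reset: what is moved stays moved. The work goes in short steps, Python scripts to look and compute and a shell command to move; the robot and the scene stay as the last step left them, time stands still between calls to the robot, and variables do not carry over. Pictures are saved under pics/ and viewed, and the job is handed in when it is done.

```bash
mkdir -p pics; cat > h.py <<'E'
import numpy as np,cv2
from station import ctrl
def grab(n,tag):
    im,d=ctrl.get_image(n); np.savez('%s_%s.npz'%(n,tag),im=im,d=d); cv2.imwrite('pics/%s_%s.png'%(n,tag),im); return im,d
def load(n,tag):
    z=np.load('%s_%s.npz'%(n,tag)); return z['im'],z['d']
def cam(n):
    p=ctrl.camera_params(n); f=240/np.tan(np.radians(p['fov_y'])/2)
    K=np.array([[f,0,p['cx']],[0,f,p['cy']],[0,0,1.]]); return K,np.array(p['dist_coeffs'],float),np.array(p['R']),np.array(p['t'])
def norm(n,uv):
    K,D,R,t=cam(n); return cv2.undistortPoints(np.array(uv,float).reshape(-1,1,2),K,D).reshape(-1,2)
def onplane(n,uv,z):
    K,D,R,t=cam(n); q=norm(n,uv); d=np.c_[q,np.ones(len(q))]@R; c=-R.T@t
    return c+d*((z-c[2])/d[:,2])[:,None]
def todepth(n,uv,dep):
    K,D,R,t=cam(n); q=norm(n,uv); P=np.c_[q,np.ones(len(q))]*np.array(dep).reshape(-1,1); return (P-t)@R
def proj(n,X):
    K,D,R,t=cam(n); return cv2.projectPoints(np.array(X,float).reshape(-1,3),cv2.Rodrigues(R)[0],t,K,D)[0].reshape(-1,2)
E
python3 - <<'E'
from h import *
for n in('side','top'):
    grab(n,'0'); K,D,R,t=cam(n); print(n,K[0,0],K[:2,2],D,-R.T@t); print(R)
o=ctrl.get_obs(); print(o)
E
```

```text
side 463.7095470992904 [322.60358104 241.4899883 ] [-0.12215681  0.          0.          0.          0.        ] [ 0.25325616 -0.50364687  0.65355686]
[[ 0.9382765  -0.34588015  0.00203186]
 [-0.25320545 -0.69085406 -0.67720578]
 [ 0.23563575  0.63489179 -0.73579087]]
top 502.05031044558433 [321.83169761 238.0878027 ] [-0.06561909  0.          0.          0.          0.        ] [ 0.28983064 -0.02314934  1.10945268]
[[ 0.00680525 -0.99981508 -0.01798606]
 [-0.98971056 -0.00416357 -0.14302332]
 [ 0.14292198  0.0187743  -0.98955588]]
{'t': 0.1, 'q': array([ 1.00295702e+00,  5.32833960e-02,  1.61415174e+00,  1.05774766e-06,
        1.47598833e+00, -1.18977511e-01]), 'dq': array([ 0.0012593 , -0.00140418, -0.00257705, -0.0007248 ,  0.00041823,
        0.00034325]), 'effort': array([ 4.41421525e-04, -3.94905066e+01, -3.71364176e+01, -8.19332740e-05,
        3.86325803e-03,  2.46375532e-05]), 'tool_pos': array([0.27087327, 0.56258368, 0.20589357]), 'tool_rot': array([ 0.35066555,  1.54260307, -0.35339185]), 'contact_force': array([-0.28916777, -0.11996025, -0.91863446]), 'wrist_torque': array([0.0073748 , 0.00659402, 0.01071848]), 'opening': 0.08560210557120873}
```

View pics/side_0.png

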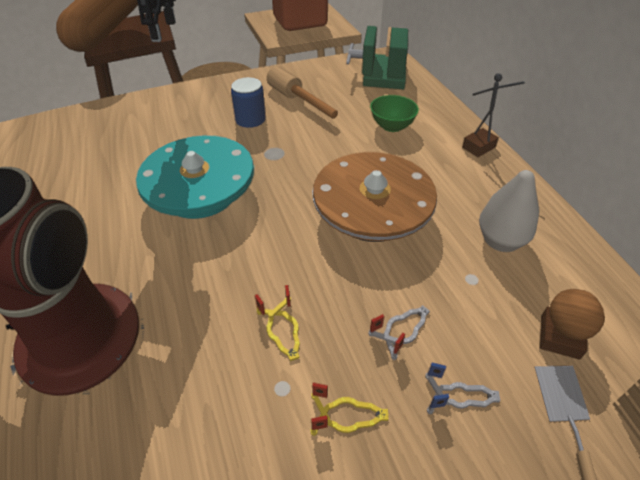

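View pics/top_0.png

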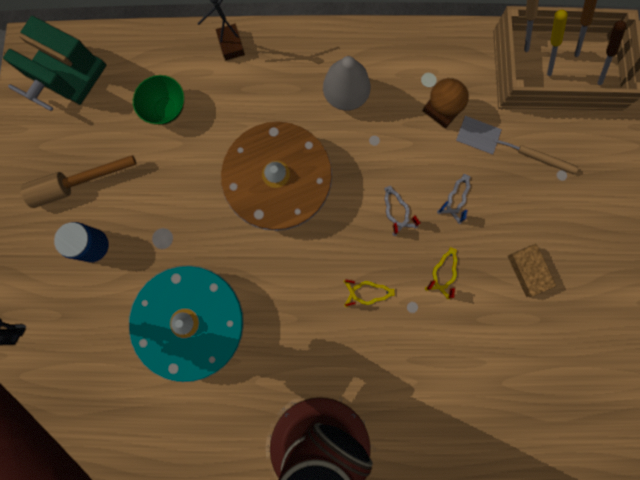

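The side view shows the steel red-eyed ring with its eyes at (377,323) and (399,342) and its pivot at (424,312). The top view has its eyes at about (396,228) and (413,220) and its pivot at about (390,190). The wooden wheel is at top (276,174). The blue ring is nearby, at top (458,200). The yellow rings and the turquoise wheel are decoys.

```bash
python3 - <<'E'
from h import *
def blobs(n,lo,hi,box,mina=15):
    im,d=load(n,'0'); hsv=cv2.cvtColor(im,cv2.COLOR_BGR2HSV)
    m=np.zeros(im.shape[:2],np.uint8); x0,y0,x1,y1=box
    mm=cv2.inRange(hsv,lo,hi); m[y0:y1,x0:x1]=mm[y0:y1,x0:x1]; return m,d
for n,box in(('top',(375,180,425,240)),('side',(360,300,435,360))):
    im,d=load(n,'0'); hsv=cv2.cvtColor(im,cv2.COLOR_BGR2HSV)
    m=cv2.inRange(hsv,(0,170,60),(8,255,255))|cv2.inRange(hsv,(172,170,60),(180,255,255))
    mk=np.zeros_like(m); x0,y0,x1,y1=box; mk[y0:y1,x0:x1]=m[y0:y1,x0:x1]
    k,l,s,c=cv2.connectedComponentsWithStats(mk)
    for i in range(1,k):
        if s[i,4]<15: continue
        v,u=np.where((l==i)&(d>0)); P=todepth(n,np.c_[u,v],d[v,u])
        print(n,s[i],c[i].round(1),P.mean(0).round(4),np.percentile(P,[5,95],axis=0).round(3).tolist())
    # grey ring via height
    g=cv2.inRange(hsv,(0,0,60),(180,70,255)); gk=np.zeros_like(g); gk[y0:y1,x0:x1]=g[y0:y1,x0:x1]
    v,u=np.where((gk>0)&(d>0)); P=todepth(n,np.c_[u,v],d[v,u]); ok=(P[:,2]>-.005)&(P[:,2]<.016)
    print('grey',ok.sum(),np.median(P[:,2]),P[ok].min(0),P[ok].max(0))
    cv2.imwrite('pics/z_%s.png'%n,cv2.resize(np.hstack([im[y0:y1,x0:x1],cv2.merge([mk,g*1,m])[y0:y1,x0:x1]]),None,fx=5,fy=5,interpolation=0))
# wheel: orange hub + points by height
for n,c,r in(('top',(276,174),70),('side',(375,192),80)):
    im,d=load(n,'0')
    v,u=np.mgrid[c[1]-r:c[1]+r,c[0]-r:c[0]+r].reshape(2,-1); k=d[v,u]>0; u=u[k];v=v[k]
    P=todepth(n,np.c_[u,v],d[v,u])
    a=P[np.abs(P[:,2]-.067)<.004]; (cx,cy),R=cv2.minEnclosingCircle(a[:,:2].astype(np.float32)); print(n,'wheel',len(a),np.median(a[:,2]),cx,cy,R)
    for h in(.083,.09,.097,.1,.104): 
        a=P[(np.abs(P[:,2]-h)<.003)]; 
        if len(a): print(h,len(a),a.mean(0),a.min(0),a.max(0))
E
```

```text
top [412 216   9   9  30] [416.3 219.6] [ 0.4844 -0.206   0.0452] [[0.477, -0.211, 0.036], [0.492, -0.199, 0.05]]
top [393 223   5  10  32] [395.4 227.8] [ 0.4661 -0.1605  0.0462] [[0.457, -0.164, 0.034], [0.475, -0.157, 0.051]]
grey 404 0.005306796162329856 [ 0.45575614 -0.21118963 -0.00458102] [ 0.56986108 -0.14323583  0.01499434]
side [371 315  12  16  65] [375.8 321.7] [ 0.4683 -0.1632  0.0418] [[0.461, -0.166, 0.024], [0.478, -0.16, 0.05]]
side [396 334   8  12  39] [399.7 339.5] [ 0.4864 -0.2082  0.0484] [[0.479, -0.213, 0.044], [0.493, -0.203, 0.051]]
grey 781 0.007628184085937818 [ 0.4587501  -0.21594008 -0.00138802] [ 0.57583197 -0.13777684  0.01596451]
top wheel 8470 0.06628599428527895 0.5788789391517639 0.09796064347028732 0.12011559307575226
0.083 61 [0.57383022 0.0968057  0.08360497] [0.5567681  0.07689344 0.08022672] [0.60086895 0.11960612 0.08597096]
0.09 91 [0.57571904 0.09590416 0.09002781] [0.55802186 0.07859879 0.08716097] [0.59940676 0.11673206 0.09293616]
0.097 68 [0.57593141 0.0964642  0.09668528] [0.56411823 0.08234464 0.09405407] [0.59492711 0.1119331  0.0999
[... 194 characters left out ...]
9] [0.58868568 0.10869932 0.10698086]
side wheel 7643 0.06841164553099165 0.5802871584892273 0.09722542762756348 0.12148173153400421
0.083 44 [0.57530312 0.085262   0.08420366] [0.5609759  0.07415609 0.0809842 ] [0.60322605 0.11094029 0.08596434]
0.09 110 [0.57847867 0.08690837 0.08991253] [0.56115997 0.07405448 0.08730244] [0.60319717 0.11165228 0.09299473]
0.097 84 [0.57840687 0.09009773 0.09685536] [0.56464313 0.08008414 0.09403329] [0.59673131 0.11174692 0.09997998]
0.1 72 [0.57978971 0.09071737 0.09975928] [0.56868531 0.08008414 0.09714131] [0.59673131 0.10964799 0.10293956]
0.104 71 [0.58151036 0.09432423 0.10430622] [0.56952884 0.0854016  0.10102432] [0.59399209 0.10742507 0.10699372]
```

View pics/z_top.png

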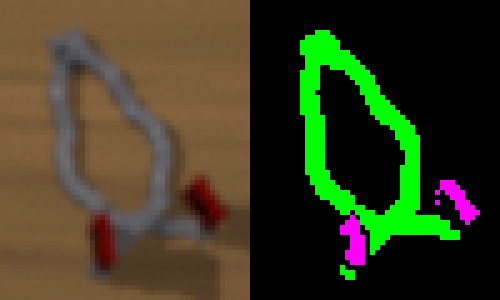

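View pics/z_side.png

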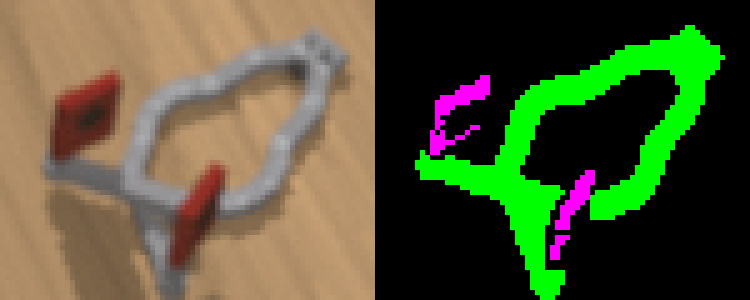

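```bash
python3 - <<'E'
from h import *
pv={'top':(388.2,188.8),'side':(424.0,310.5)}
for n in pv: print('pivot',n,onplane(n,[pv[n]],.007))
for n,box in(('top',(375,180,425,240)),('side',(360,300,435,360))):
    im,d=load(n,'0'); hsv=cv2.cvtColor(im,cv2.COLOR_BGR2HSV)
    m=cv2.inRange(hsv,(0,140,40),(8,255,255))|cv2.inRange(hsv,(170,110,40),(180,255,255))
    mk=np.zeros_like(m); x0,y0,x1,y1=box; mk[y0:y1,x0:x1]=m[y0:y1,x0:x1]
    k,l,s,c=cv2.connectedComponentsWithStats(mk)
    for i in range(1,k):
        if s[i,4]<15: continue
        v,u=np.where((l==i)&(d>0)); P=todepth(n,np.c_[u,v],d[v,u]); P=P[(P[:,2]>.012)&(P[:,2]<.053)]
        (a,b),wh,an=cv2.minAreaRect((P[:,:2]*1000).astype(np.float32)); print(n,s[i],P.mean(0).round(4),'rect',round(a,1),round(b,1),wh,an)
    # ring bars: points onto plane
    g=cv2.inRange(hsv,(0,0,60),(180,80,255)); gk=np.zeros_like(g); gk[y0:y1,x0:x1]=g[y0:y1,x0:x1]
    cs,hh=cv2.findContours(gk,cv2.RETR_CCOMP,cv2.CHAIN_APPROX_NONE)
    for q,h in zip(cs,hh[0]):
        if h[3]>=0 and cv2.contourArea(q)>40:
            P=onplane(n,q.reshape(-1,2),.004); r=cv2.minAreaRect((P[:,:2]*1000).astype(np.float32)); print('hole',n,r)
E
```

```text
pivot top [[ 0.56171435 -0.15079665  0.007     ]]
pivot side [[ 0.56578562 -0.15226947  0.007     ]]
top [412 216   9  10  46] [ 0.4836 -0.2049  0.0421] rect 484.6 -205.6 (20.492904663085938, 6.791027545928955) 32.99411392211914
top [393 223   5  11  41] [ 0.466  -0.1603  0.0451] rect 466.6 -160.8 (20.392555236816406, 6.3125176429748535) 4.956014633178711
hole top ((519.494873046875, -165.206298828125), (71.46076202392578, 37.371524810791016), 37.55405044555664)
side [371 314  13  17 127] [ 0.4697 -0.1632  0.0396] rect 470.4 -162.3 (22.204547882080078, 7.037652969360352) 8.6513090133667
side [395 333  10  20  86] [ 0.4854 -0.2089  0.0427] rect 487.6 -206.7 (21.22550392150879, 4.9474263191223145) 36.64360046386719
```

```bash
cat >> h.py <<'E'
from scipy.spatial.transform import Rotation as Ro
def tgt(yaw): # tool x down, tool y along ring y (or opposite)
    y=np.array([-np.sin(yaw),np.cos(yaw),0]); x=np.array([0,0,-1.]); 
    return [np.c_[x,s*y,np.cross(x,s*y)] for s in(1,-1)]
def rel(p,yaw=None):
    o=ctrl.get_obs(); R0=Ro.from_rotvec(o['tool_rot']); print('tcp',o['tool_pos'].round(4),'open',round(o['opening'],4),'t',o['t'],'F',o['contact_force'].round(1)); print(R0.as_matrix().round(3))
    print('shift',(R0.inv().apply(np.array(p)-o['tool_pos'])).round(4))
    if yaw is not None:
        for T in tgt(yaw): print('turn',np.degrees((R0.inv()*Ro.from_matrix(T)).as_rotvec()).round(2))
E
python3 - <<'E'
from h import *
rel([.477,-.184,.13],np.radians(21))
print(onplane('top',[(445,211),(461,215)],.045))
print(ctrl.get_obs()['q'].round(3))
E
```

```text
tcp [0.2709 0.5626 0.2059] open 0.0856 t 0.1 F [-0.3 -0.1 -0.9]
[[-0.001  0.434  0.901]
 [-0.002  0.901 -0.434]
 [-1.    -0.002 -0.   ]]
shift [ 0.0768 -0.583   0.5097]
turn [-46.72  -0.05   0.09]
turn [1.3328e+02 1.1000e-01 7.0000e-02]
[[ 0.50377246 -0.26849052  0.045     ]
 [ 0.49515818 -0.30289366  0.045     ]]
[ 1.003  0.053  1.614  0.     1.476 -0.119]
```

```bash
python3 -m handwheel '[1,0.03,-0.29,0.255,-23,0,0, 1,0.03,-0.29,0.255,-23,0,0, 1,0.03,-0.29,0.255,-23,0,0, 1,0.03,-0.29,0.255,-23,0,0, 1,0.03,-0.29,0.255,-23,0,0, 1,0.03,-0.29,0.255,-23,0,0, 1,0.03,-0.29,0.255,-23,0,0, 1,0.03,-0.29,0.255,-23,0,0, 1,0.03,-0.29,0.255,-23,0,0, 1,0.03,-0.583,0.51,-46.7,0,0, 1,0.03,-0.583,0.51,-46.7,0,0, 1,0.03,-0.583,0.51,-46.7,0,0]' 60
python3 - <<'E'
from h import *
rel([.477,-.184,.1],np.radians(21))
E
```

```text
t: 1.1
tool_pos: [0.3989, 0.1047, 0.1774]
tool_rot: [-0.205, 1.561, 0.205]
contact_force: [0.5, 0.8, -1.2]
opening: 0.0851
tcp [0.3989 0.1047 0.1774] open 0.0851 t 1.1 F [ 0.5  0.8 -1.2]
[[-0.    -0.258  0.966]
 [ 0.     0.966  0.258]
 [-1.     0.    -0.   ]]
shift [ 0.0774 -0.2991  0.0009]
turn [-6.05 -0.   -0.  ]
turn [ 1.7395e+02 -1.0000e-02  0.0000e+00]
```

```bash
python3 -m handwheel '[1,0.07,-0.27,0.001,-6,0,0, 1,0.07,-0.27,0.001,-6,0,0, 1,0.07,-0.27,0.001,-6,0,0, 1,0.07,-0.27,0.001,-6,0,0, 1,0.07,-0.27,0.001,-6,0,0, 1,0.07,-0.27,0.001,-6,0,0, 1,0.07,-0.27,0.001,-6,0,0, 1,0.07,-0.27,0.001,-6,0,0, 1,0.07,-0.27,0.001,-6,0,0, 1,0.07,-0.27,0.001,-6,0,0]' 60
python3 - <<'E'
from h import *
rel([.477,-.184,.017],np.radians(21))
E
```

```text
t: 1.93
tool_pos: [0.4681, -0.154, 0.1074]
tool_rot: [-0.282, 1.553, 0.284]
contact_force: [-0.1, 0.8, 0.0]
opening: 0.0854
tcp [ 0.4681 -0.154   0.1074] open 0.0854 t 1.9333 F [-0.1  0.8  0. ]
[[-0.001 -0.353  0.936]
 [ 0.001  0.936  0.353]
 [-1.     0.001 -0.001]]
shift [ 0.0903 -0.0313 -0.0022]
turn [-0.34 -0.04 -0.07]
turn [ 1.7966e+02 -1.1000e-01  6.0000e-02]
```

```bash
python3 -m handwheel '[1,0,-0.0315,-0.002,0,0,0, 1,0.03,-0.0315,-0.002,0,0,0, 1,0.04,-0.0315,-0.002,0,0,0, 1,0.04,-0.0315,-0.002,0,0,0, 1,0.04,-0.0315,-0.002,0,0,0]' 60
python3 - <<'E'
from h import *
rel([.477,-.184,.017],np.radians(21))
for n in('side','top'):
    im,d=grab(n,'1')
im,_=load('side','1'); cv2.imwrite('pics/c1.png',cv2.resize(im[240:420,300:540],None,fx=3,fy=3))
E
```

```text
t: 2.35
tool_pos: [0.477, -0.1829, 0.0672]
tool_rot: [-0.283, 1.554, 0.286]
contact_force: [-0.4, -0.8, -0.2]
opening: 0.0855
tcp [ 0.477  -0.1829  0.0672] open 0.0855 t 2.35 F [-0.4 -0.8 -0.2]
[[-0.002 -0.355  0.935]
 [ 0.001  0.935  0.355]
 [-1.     0.002 -0.001]]
shift [ 0.0502 -0.0011 -0.0003]
turn [-0.22 -0.07 -0.1 ]
turn [ 1.7978e+02 -1.6000e-01  1.1000e-01]
```

View pics/c1.png

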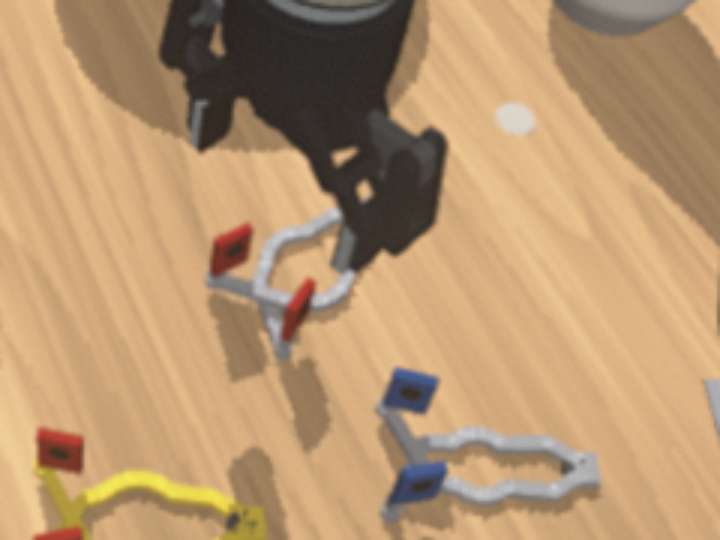

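View pics/top_1.png

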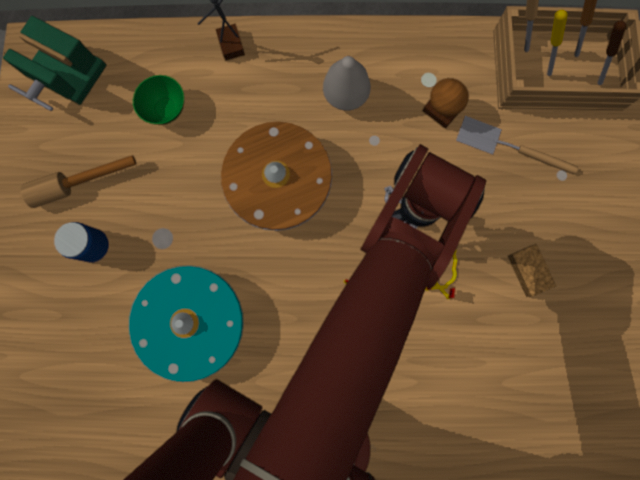

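In the side crop the open fingertips are above the ring, at about (202,145) and (350,265), lined up with the red eyes at (232,250) and (298,308). The arm hides the ring in the top view. I'll check the predicted tip pixels against these.

```bash
python3 - <<'E'
from h import *
y=np.array([-.355,.935,0]);p=np.array([.477,-.1829,.0672])
for dz in(0,.013): print(((proj('side',[p+.043*y+[0,0,dz],p-.043*y+[0,0,dz]])-[300,240])*3).round(0).tolist())
E
```

```text
[[204.0, 190.0], [328.0, 300.0]]
[[206.0, 175.0], [332.0, 286.0]]
```

```bash
python3 - <<'E'
from h import *
im,d=load('side','1')
v,u=np.mgrid[240:345,340:460].reshape(2,-1); k=d[v,u]>0;u=u[k];v=v[k]
P=todepth('side',np.c_[u,v],d[v,u]); dark=im[v,u].max(1)<200
o=np.array([.477,-.1829,.0672]); R=np.array([[0,-.355,.935],[0,.935,.355],[-1,0,0]])
Q=(P-o)@R  # tool coords
s=(P[:,2]>.058)&(P[:,2]<.13); Q=Q[s]
for sg in(1,-1):
    q=Q[(Q[:,1]*sg>.025)]
    for a in np.arange(-.06,.01,.005):
        w=q[(q[:,0]>=a)&(q[:,0]<a+.005)]
        if len(w)>3: print(sg,a.round(3),len(w),np.percentile(w[:,1],[3,97]).round(3),np.percentile(w[:,2],[3,97]).round(3))
E
```

```text
1 -0.06 33 [0.041 0.054] [-0.01   0.011]
1 -0.055 32 [0.041 0.055] [-0.01   0.009]
1 -0.05 34 [0.042 0.053] [-0.01   0.011]
1 -0.045 19 [0.041 0.045] [-0.01   0.011]
1 -0.04 4 [0.042 0.043] [-0.004  0.008]
-1 -0.06 32 [-0.057 -0.043] [-0.01   0.004]
-1 -0.055 30 [-0.057 -0.045] [-0.01   0.007]
-1 -0.05 18 [-0.056 -0.043] [-0.011 -0.004]
-1 -0.045 10 [-0.051 -0.044] [-0.009 -0.005]
```

```bash
python3 - <<'E'
from h import *
o=ctrl.get_obs(); print(o['tool_pos'],o['q'].round(4),np.abs(o['dq']).max(),o['t'])
im,d=grab('side','2')
print(proj('side',[[.2709,.5626,.2059]]), proj('side',[o['tool_pos']]))
c=im[260:345,340:450]; cv2.imwrite('pics/c2.png',cv2.resize(c,None,fx=7,fy=7,interpolation=0))
im0,_=load('side','0'); cv2.imwrite('pics/c0.png',cv2.resize(im0[0:60,110:210],None,fx=6,fy=6,interpolation=0))
E
```

```text
[ 0.47836061 -0.18395539  0.06895291] [-5.1250e-01 -9.0200e-02  1.9942e+00  1.0000e-04  1.2361e+00 -2.4457e+00] 0.012352471045602841 2.45
[[166.68155709  48.13402015]] [[389.39528459 320.76853527]]
```

View pics/c2.png

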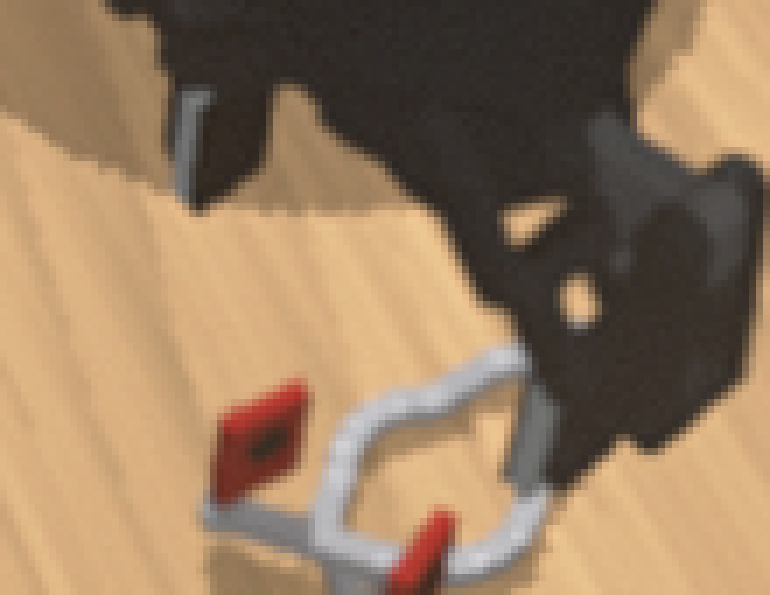

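View pics/c0.png

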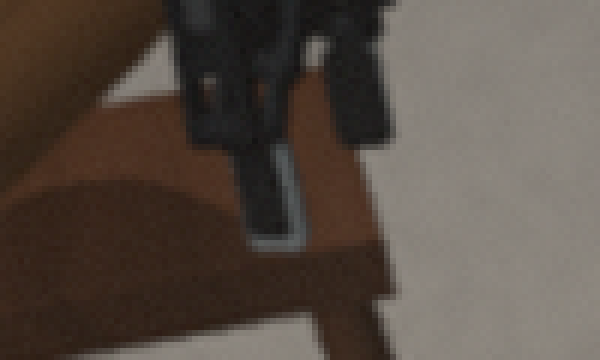

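```bash
python3 - <<'E'
from h import *
o=np.array([.4777,-.1835,.068]); R=np.array([[0,-.355,.935],[0,.935,.355],[-1,0,0]])
for z in(.068,.081,.095,.105,.11):
    print(z,((onplane('side',[(367.4,289.3),(365,286),(413.5,329),(419,330)],z)-o)@R)[:,1:].round(4).tolist())
E
```

```text
0.068 [[0.063, 0.0174], [0.0702, 0.0191], [-0.0339, 0.0174], [-0.0405, 0.0222]]
0.081 [[0.0568, 0.0098], [0.0637, 0.0115], [-0.038, 0.0098], [-0.0445, 0.0145]]
0.095 [[0.05, 0.0016], [0.0568, 0.0033], [-0.0425, 0.0016], [-0.0488, 0.0062]]
0.105 [[0.0452, -0.0042], [0.0518, -0.0026], [-0.0457, -0.0042], [-0.0518, 0.0003]]
0.11 [[0.0428, -0.0071], [0.0494, -0.0055], [-0.0472, -0.0071], [-0.0534, -0.0026]]
```

The pads look about 38 mm behind the reported TCP rather than 13 mm. I'll shut the gripper up here, clear of the ring, and look again before descending.

```bash
python3 -m handwheel '[0.18,0,0,0,0,0,0, 0.18,0,0,0,0,0,0, 0.18,0,0,0,0,0,0, 0.18,0,0,0,0,0,0, 0.18,0,0,0,0,0,0, 0.18,0,0,0,0,0,0, 0.18,0,0,0,0,0,0, 0.18,0,0,0,0,0,0]' 30
python3 - <<'E'
from h import *
im,d=grab('side','3'); o=ctrl.get_obs()
c=im[260:345,340:450]; cv2.imwrite('pics/c3.png',cv2.resize(c,None,fx=7,fy=7,interpolation=0))
v,u=np.mgrid[240:345,340:460].reshape(2,-1); k=d[v,u]>0;u=u[k];v=v[k]
P=todepth('side',np.c_[u,v],d[v,u]); R=Ro.from_rotvec(o['tool_rot']).as_matrix(); print(o['tool_pos'],o['opening'],proj('side',[o['tool_pos']]))
Q=(P-o['tool_pos'])@R; Q=Q[P[:,2]>.056]
for a in np.arange(-.07,.01,.005):
    w=Q[(Q[:,0]>=a)&(Q[:,0]<a+.005)&(np.abs(Q[:,1])<.06)]
    if len(w)>3: print(a.round(3),len(w),np.percentile(w[:,1],[3,97]).round(3),np.percentile(w[:,2],[3,97]).round(3))
E
```

```text
t: 3.17
tool_pos: [0.4778, -0.1846, 0.0678]
tool_rot: [-0.283, 1.552, 0.283]
contact_force: [-0.2, 0.0, 0.2]
opening: 0.0148
[ 0.47779806 -0.18461256  0.06777153] 0.015163274037159941 [[389.15651724 321.66390765]]
-0.07 55 [-0.025  0.031] [-0.012  0.008]
-0.065 53 [-0.023  0.013] [-0.01   0.007]
-0.06 39 [-0.021  0.013] [-0.01   0.006]
-0.055 60 [-0.022  0.018] [-0.01   0.005]
-0.05 51 [-0.022  0.02 ] [-0.01   0.006]
-0.045 60 [-0.022  0.018] [-0.01   0.011]
-0.04 57 [-0.021  0.018] [-0.01   0.008]
-0.035 43 [-0.018  0.016] [-0.011  0.012]
-0.03 19 [-0.015  0.01 ] [-0.009  0.01 ]
```

View pics/c3.png

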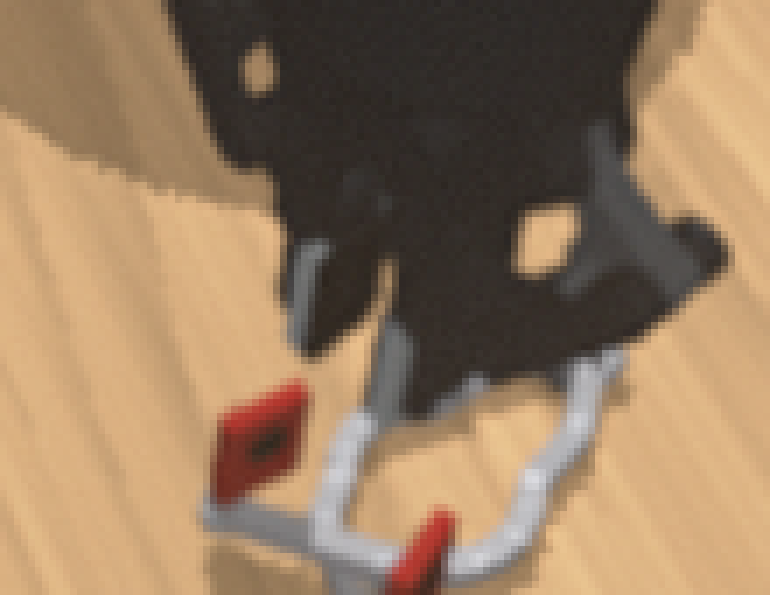

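```bash
python3 -m handwheel '[1,0,0,0,0,0,0, 1,0,0,0,0,0,0, 1,0,0,0,0,0,0, 1,0,0,0,0,0,0, 1,0,0,0,0,0,0, 1,0,0,0,0,0,0, 1,0,0.001,0.001,0,0,0, 1,0.01,0.001,0.001,0,0,0, 1,0.025,0.001,0.001,0,0,0, 1,0.04,0.001,0.001,0,0,0, 1,0.045,0.001,0.001,0,0,0, 1,0.045,0.001,0.001,0,0,0]' 30
cat >> h.py <<'E'
def finger(tag,box=(260,345,340,450)):
    im,d=grab('side',tag); o=ctrl.get_obs(); a,b,c_,e=box
    cv2.imwrite('pics/c%s.png'%tag,cv2.resize(im[a:b,c_:e],None,fx=7,fy=7,interpolation=0))
    v,u=np.mgrid[a-20:b,c_:e+10].reshape(2,-1); g=cv2.cvtColor(im,cv2.COLOR_BGR2HSV)[v,u]; k=(d[v,u]>0)&(g[:,2]<110)&(g[:,1]<110);u=u[k];v=v[k]
    P=todepth('side',np.c_[u,v],d[v,u]); R=Ro.from_rotvec(o['tool_rot']).as_matrix(); print(o['tool_pos'].round(4),o['opening'].round(4),o['contact_force'].round(1))
    Q=(P-o['tool_pos'])@R; s=(P[:,2]>.005)&(np.abs(Q[:,2])<.013);Q=Q[s]
    for a in np.arange(-.05,.01,.005):
        for n,m in (('+',Q[:,1]>0),('-',Q[:,1]<0)):
            w=Q[m&(Q[:,0]>=a)&(Q[:,0]<a+.005)&(np.abs(Q[:,1])<.06)]
            if len(w)>3: print(n,a.round(3),len(w),np.percentile(w[:,1],[3,97]).round(3),np.percentile(w[:,2],[3,97]).round(3))
E
python3 -c "
from h import *
finger('4')"
```

```text
t: 4.22
tool_pos: [0.4767, -0.1823, 0.0205]
tool_rot: [-0.281, 1.556, 0.286]
contact_force: [-0.9, 0.6, 0.6]
opening: 0.0853Traceback (most recent call last):
  File "<string>", line 3, in <module>
    finger('4')
    ~~~~~~^^^^^
  File "h.py", line 32, in finger
    P=todepth('side',np.c_[u,v],d[v,u]); R=Ro.from_rotvec(o['tool_rot']).as_matrix(); print(o['tool_pos'].round(4),o['opening'].round(4),o['contact_force'].round(1))
                                                                                                                   ^^^^^^^^^^^^^^^^^^
AttributeError: 'float' object has no attribute 'round'
```

View pics/c4.png

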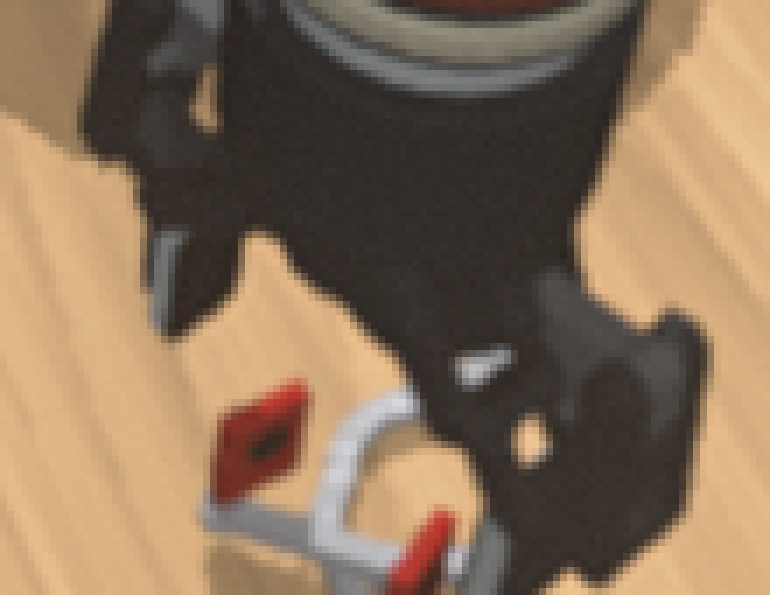

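```bash
sed -i "s/o\['opening'\].round(4)/round(o['opening'],4)/" h.py; python3 -m handwheel '[1,0.007,0,0,0,0,0, 1,0.014,0,0,0,0,0, 1,0.014,0,0,0,0,0]' 30
python3 -c "
from h import *
finger('5',(260,380,340,450))"
```

```text
t: 4.52
tool_pos: [0.4777, -0.1829, 0.0077]
tool_rot: [-0.283, 1.553, 0.284]
contact_force: [-0.5, -0.1, 0.2]
opening: 0.0851
[ 0.4779 -0.183   0.0081] 0.0858 [-0.4  0.4  1. ]
+ -0.05 20 [0.041 0.053] [-0.009  0.009]
- -0.05 6 [-0.053 -0.045] [-0.01  -0.005]
+ -0.045 9 [0.042 0.043] [-0.009  0.004]
+ -0.035 4 [0.019 0.02 ] [-0.002  0.001]
```

View pics/c5.png

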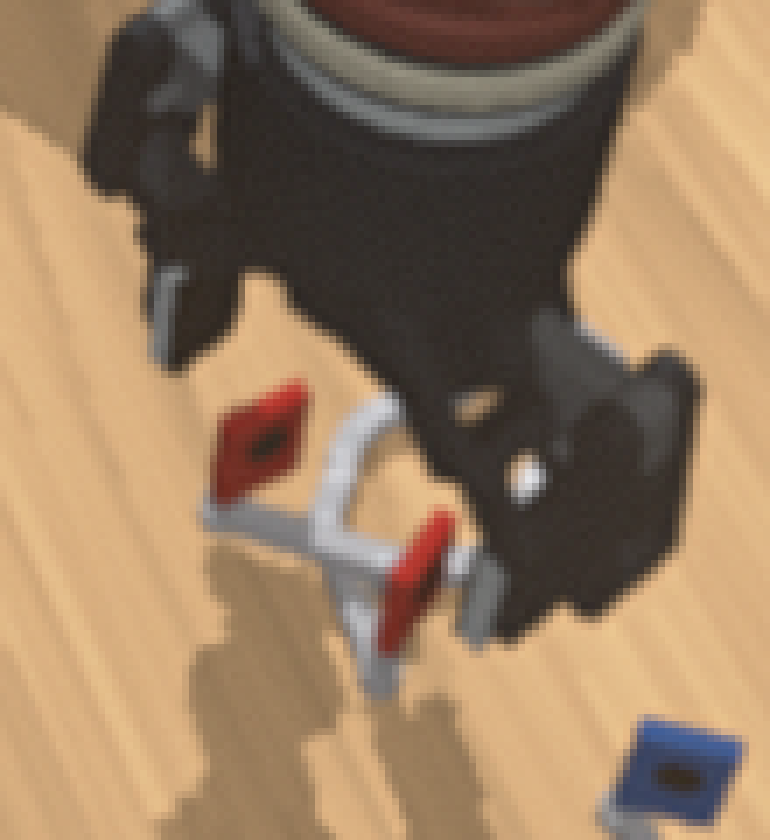

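```bash
python3 -m handwheel '[1,0.005,0,0,0,0,0, 1,0.010,0,0,0,0,0, 1,0.015,0,0,0,0,0, 1,0.015,0,0,0,0,0]' 30
python3 -c "
from h import *
finger('6',(260,380,340,450))"
```

```text
t: 4.9
tool_pos: [0.4775, -0.1828, -0.0076]
tool_rot: [-0.282, 1.554, 0.284]
contact_force: [-0.3, 0.3, -0.8]
opening: 0.085
[ 0.4777 -0.1829 -0.0071] 0.0856 [-0.7 -0.8 -0.3]
+ -0.05 23 [0.018 0.048] [-0.01   0.008]
- -0.05 8 [-0.053 -0.029] [-0.01  -0.006]
+ -0.045 8 [0.024 0.043] [-0.006  0.008]
```

View pics/c6.png

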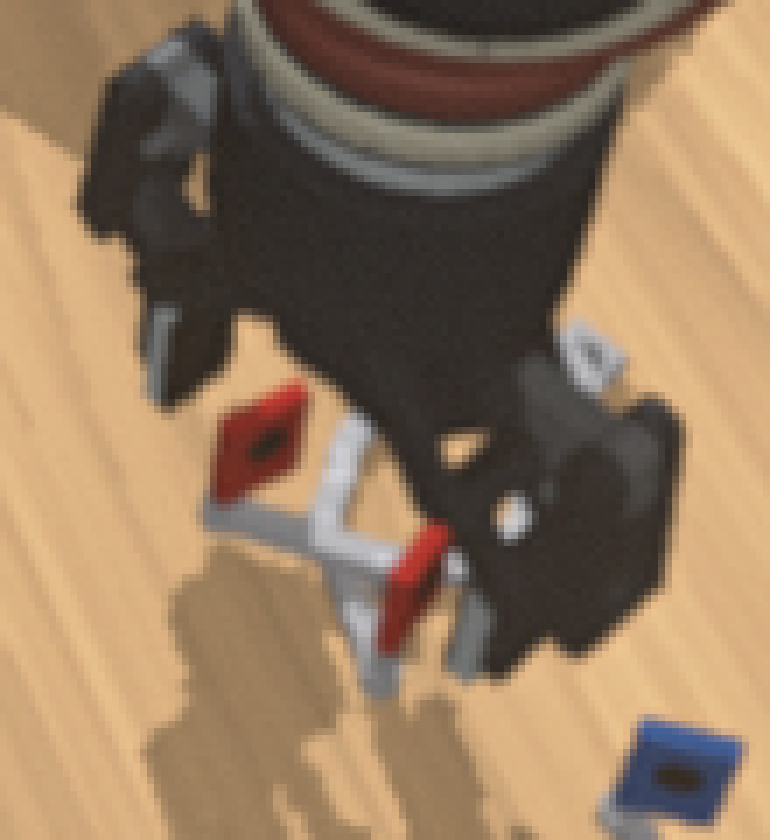

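```bash
python3 - <<'E'
from h import *
o=np.array([.4777,-.1829,0]); R=np.array([[0,-.355,.935],[0,.935,.355],[-1,0,0]])
for z in(.02,.025,.03,.035,.04):
    print(z,((onplane('side',[(362.1,317.6),(405,356)],z)-o)@R)[:,1:].round(4).tolist())
# full-depth of silvery tips
im,d=load('side','6')
for u,v in((362,316),(363,315),(364,317),(405,353),(406,352),(408,354),(411,355)): print(todepth('side',[(u,v)],[d[v,u]]).round(4), im[v,u])
E
```

```text
0.02 [[0.0506, -0.0016], [-0.043, -0.0009]]
0.025 [[0.0485, -0.0041], [-0.0444, -0.0035]]
0.03 [[0.0463, -0.0067], [-0.0458, -0.006]]
0.035 [[0.0442, -0.0092], [-0.0472, -0.0086]]
0.04 [[0.0421, -0.0117], [-0.0486, -0.0111]]
[[ 0.4525 -0.1456  0.0411]] [100 104 105]
[[ 0.4538 -0.146   0.0438]] [60 65 68]
[[ 0.4557 -0.1467  0.0381]] [39 51 64]
[[ 0.485  -0.23    0.0449]] [109 109 106]
[[ 0.4855 -0.2308  0.049 ]] [113 114 112]
[[ 0.4899 -0.2313  0.0409]] [81 84 84]
[[ 0.4917 -0.2363  0.0452]] [38 42 48]
```

```bash
python3 -m handwheel '[1,0.006,0,0,0,0,0, 0.7,0.006,0,0,0,0,0, 0.6,0.006,0,0,0,0,0, 0.5,0.006,0,0,0,0,0, 0.4,0.006,0,0,0,0,0, 0.3,0.006,0,0,0,0,0, 0.2,0.006,0,0,0,0,0, 0.1,0.006,0,0,0,0,0, 0,0.006,0,0,0,0,0, 0,0.006,0,0,0,0,0, 0,0.006,0,0,0,0,0, 0,0.006,0,0,0,0,0]' 40
python3 -c "
from h import *
finger('7',(260,380,340,450))"
```

```text
t: 5.95
tool_pos: [0.4811, -0.1865, -0.0087]
tool_rot: [-0.289, 1.548, 0.278]
contact_force: [-2.7, -7.1, 10.3]
opening: 0.013
[ 0.4811 -0.1865 -0.0087] 0.013 [-2.4 -5.7 10.6]
+ -0.05 8 [0.007 0.018] [-0.009 -0.005]
- -0.05 15 [-0.02  -0.008] [-0.009 -0.001]
+ -0.045 7 [0.007 0.019] [-0.009 -0.004]
- -0.045 13 [-0.02  -0.008] [-0.009  0.002]
+ -0.04 6 [0.008 0.019] [-0.009 -0.004]
- -0.04 19 [-0.02  -0.008] [-0.01   0.004]
+ -0.035 5 [0.007 0.015] [-0.01  -0.005]
- -0.035 6 [-0.017 -0.008] [-0.009 -0.006]
- -0.03 4 [-0.008 -0.004] [-0.009 -0.009]
- -0.025 6 [-0.016 -0.005] [-0.008  0.004]
```

View pics/c7.png

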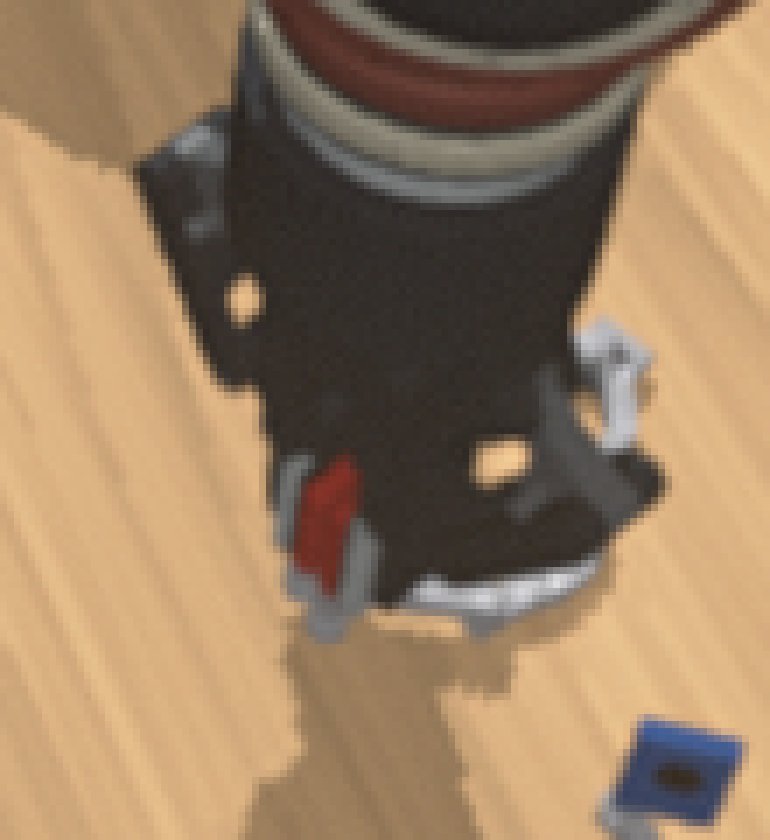

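Both eyes are between the pads and squeezed together, with the opening at 13 mm. The tips press lightly downward (10 N), so I'll lift.

```bash
python3 -m handwheel '[0,0.002,0,0,0,0,0, 0,-0.01,0,0,0,0,0, 0,-0.03,0,0,0,0,0, 0,-0.05,0,0,0,0,0, 0,-0.08,0,0,0,0,0, 0,-0.12,0,0,0,0,0, 0,-0.15,0,0,0,0,0, 0,-0.15,0,0,0,0,0, 0,-0.15,0,0,0,0,0]' 40
python3 -c "
from h import *
finger('8',(180,320,320,480)); grab('top','8')"
```

```text
t: 6.75
tool_pos: [0.4799, -0.184, 0.1406]
tool_rot: [-0.286, 1.548, 0.281]
contact_force: [0.2, -0.2, -2.2]
opening: 0.0128
[ 0.4784 -0.1832  0.1381] 0.0132 [ 1.4  0.3 -2. ]
+ -0.05 17 [0.006 0.018] [-0.009 -0.004]
- -0.05 40 [-0.022 -0.01 ] [-0.009  0.008]
+ -0.045 15 [0.005 0.018] [-0.01  -0.005]
- -0.045 38 [-0.022 -0.009] [-0.009  0.007]
+ -0.04 10 [0.008 0.018] [-0.009 -0.004]
- -0.04 25 [-0.021 -0.009] [-0.009 -0.001]
+ -0.035 7 [0.001 0.01 ] [-0.009 -0.008]
- -0.035 11 [-0.016 -0.004] [-0.009 -0.004]
+ -0.03 7 [0.    0.004] [-0.01  -0.008]
- -0.03 18 [-0.017 -0.   ] [-0.009  0.002]
- -0.025 18 [-0.019 -0.001] [-0.008  0.009]
- -0.02 12 [-0.01  -0.005] [-0.011 -0.005]
```

View pics/side_8.png

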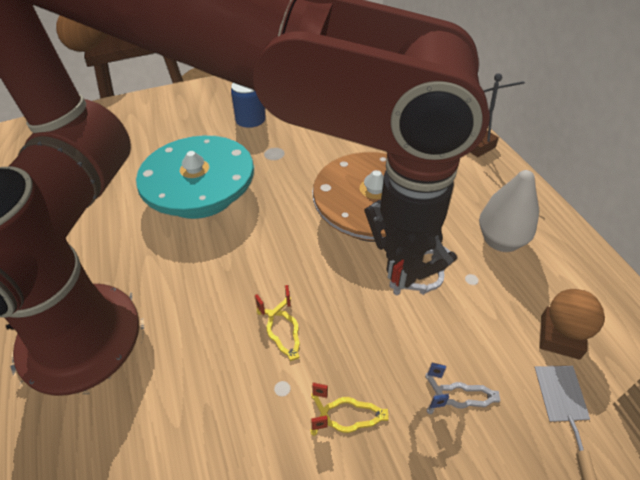

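View pics/top_8.png

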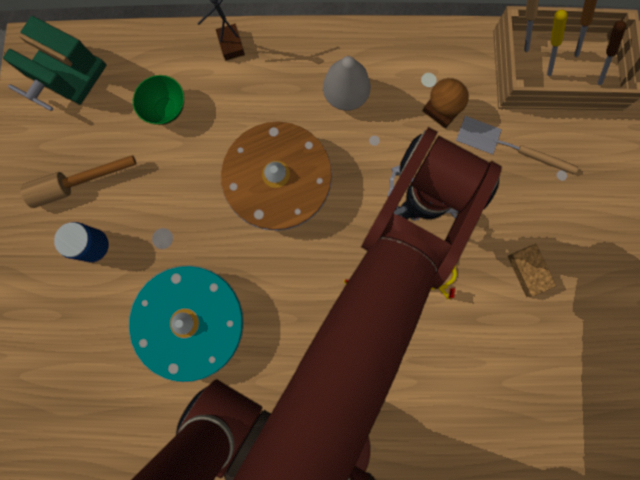

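The ring is lifted and spread in the gripper (side view ≈(420,275)), and the blue ring hasn't moved. Next I'll carry it to the spindle, turning to yaw ≈ -20° so the side camera sees the ring broadside.

```bash
python3 -c "
from h import *
rel([.5438,.1105,.138],np.radians(-20))"
```

```text
tcp [ 0.4776 -0.1828  0.1366] open 0.0128 t 6.85 F [-0.8  0.  -1.6]
[[-0.002 -0.353  0.936]
 [ 0.001  0.936  0.353]
 [-1.     0.002 -0.001]]
shift [-0.0012  0.251   0.1656]
turn [40.69 -0.1  -0.06]
turn [-1.3931e+02  8.0000e-02 -1.3000e-01]
```

```bash
python3 -m handwheel '[0,0,0.02,0.013,4,0,0, 0,0,0.05,0.033,8,0,0, 0,0,0.08,0.053,13,0,0, 0,0,0.11,0.073,18,0,0, 0,0,0.14,0.092,23,0,0, 0,0,0.17,0.112,28,0,0, 0,0,0.20,0.132,33,0,0, 0,0,0.22,0.145,37,0,0, 0,0,0.24,0.158,40.7,0,0, 0,0,0.251,0.166,40.7,0,0, 0,0,0.251,0.166,40.7,0,0, 0,0,0.251,0.166,40.7,0,0]' 40
python3 -c "
from h import *
rel([.5438,.1105,.138],np.radians(-20)); grab('top','9')
finger('9',(120,240,310,430)); "
```

```text
t: 7.85
tool_pos: [0.544, 0.1101, 0.136]
tool_rot: [0.271, 1.557, -0.273]
contact_force: [0.1, 0.1, -0.8]
opening: 0.0132
tcp [0.544  0.1101 0.136 ] open 0.0132 t 7.85 F [ 0.1  0.1 -0.8]
[[-0.003  0.34   0.94 ]
 [-0.001  0.94  -0.34 ]
 [-1.    -0.002 -0.003]]
shift [-0.002   0.0003 -0.0004]
turn [ 0.13 -0.15  0.11]
turn [-1.7987e+02 -1.7000e-01 -2.4000e-01]
[0.5444 0.1092 0.1368] 0.0132 [-0.2  0.6 -1.4]
- -0.05 34 [-0.022 -0.01 ] [-0.01   0.009]
- -0.045 24 [-0.021 -0.012] [-0.01  0.01]
- -0.04 28 [-0.02  -0.011] [-0.009  0.012]
- -0.035 18 [-0.018 -0.011] [-0.009  0.011]
- -0.03 11 [-0.014 -0.01 ] [-0.007  0.008]
- -0.025 35 [-0.022 -0.002] [-0.01   0.012]
- -0.02 26 [-0.02  -0.003] [-0.01   0.011]
- -0.015 11 [-0.008 -0.004] [-0.009 -0.002]
```

View pics/c9.png

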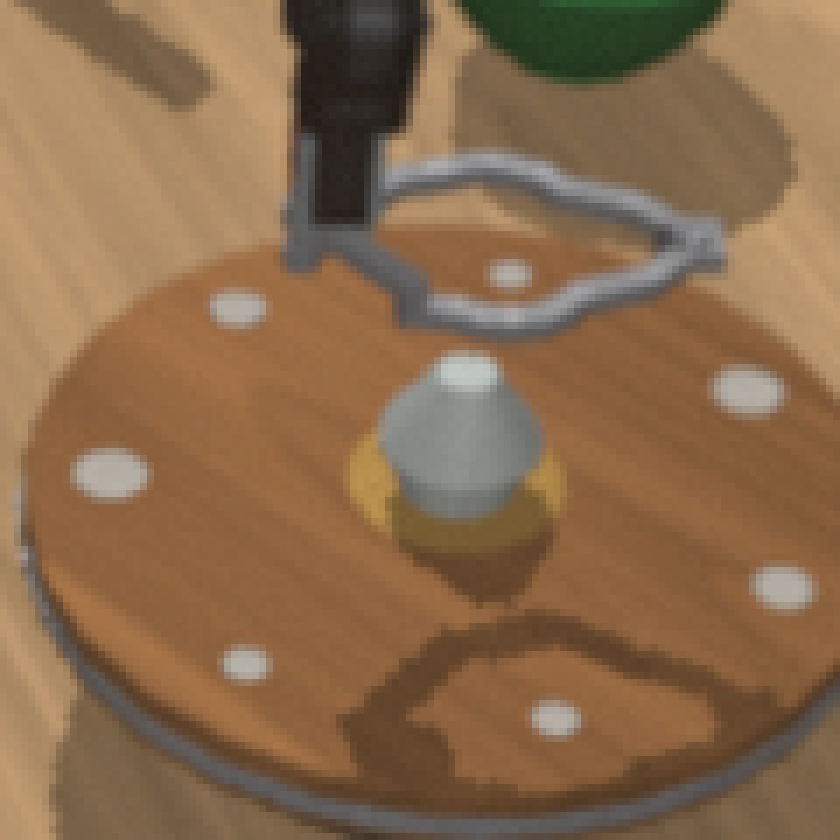

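View pics/top_9.png

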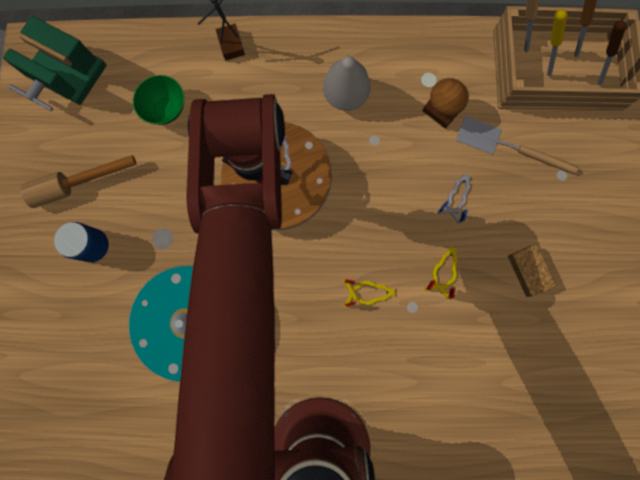

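```bash
cat > ring.py <<'E'
from h import *
def ringpts(tag,box,zlo,zhi):
    im,d=load('side',tag); x0,y0,x1,y1=box
    v,u=np.mgrid[y0:y1,x0:x1].reshape(2,-1); g=cv2.cvtColor(im,cv2.COLOR_BGR2HSV)[v,u]
    k=(d[v,u]>0)&(g[:,1]<75)&(g[:,2]>70); u=u[k];v=v[k]
    P=todepth('side',np.c_[u,v],d[v,u]); s=(P[:,2]>zlo)&(P[:,2]<zhi); return P[s],u[s],v[s]
E
python3 - <<'E'
from ring import *
P,u,v=ringpts('9',(345,135,415,168),.12,.19)
print(len(P))
A=np.c_[P[:,:2],np.ones(len(P))]
w=np.ones(len(P),bool)
for _ in range(4):
    c,*_r=np.linalg.lstsq(A[w],P[w,2],rcond=None); r=P[:,2]-A@c; w=np.abs(r)<.005
n=np.array([-c[0],-c[1],1]);n/=np.linalg.norm(n); print('normal',n.round(3),'resid',r[w].std(),w.sum())
th=np.radians(-20); ex=np.array([np.cos(th),np.sin(th)]);ey=np.array([-ex[1],ex[0]])
g=np.array([.5803,.0972]); Q=P[w]; a=(Q[:,:2]-g)@ex; b=(Q[:,:2]-g)@ey
print('x range',a.min(),a.max(),'z mean',Q[:,2].mean())
for x in np.arange(-.05,.07,.005):
    s=(a>=x)&(a<x+.005)
    if s.sum()>2: print(round(x,3),s.sum(),b[s].min().round(4),b[s].max().round(4),'z',Q[s,2].mean().round(4))
print(onplane('side',[(376.9,173.1)],.105))
print('pivot px', onplane('side',[(411.0,154.2)],Q[a>.045][:,2].mean()))
E
```

```text
640
normal [0.061 0.016 0.998] resid 0.0022605563405674956 521
x range -0.04920867629818963 0.06405994611884856 z mean 0.15229088384762318
-0.05 17 -0.0096 0.0049 z 0.1551
-0.045 12 -0.0095 -0.0051 z 0.1543
-0.04 9 -0.0125 -0.0058 z 0.1566
-0.035 11 -0.0183 -0.0096 z 0.1578
-0.03 14 -0.0237 -0.0121 z 0.1576
-0.025 20 -0.0322 0.0274 z 0.1554
-0.02 29 -0.0334 0.0286 z 0.1549
-0.015 22 -0.0326 0.0322 z 0.1519
-0.01 25 -0.0332 0.0318 z 0.1517
-0.005 22 -0.0355 0.0362 z 0.1519
-0.0 26 -0.0368 0.0364 z 0.1516
0.005 26 -0.0363 0.0369 z 0.1518
0.01 28 -0.0365 0.0355 z 0.1515
0.015 26 -0.0347 0.0336 z 0.1515
0.02 28 -0.0317 0.0334 z 0.1509
0.025 28 -0.0298 0.0254 z 0.1506
0.03 22 -0.0251 0.0223 z 0.1511
0.035 28 -0.0244 0.0216 z 0.1507
0.04 28 -0.0223 0.0217 z 0.1507
0.045 36 -0.0166 0.0174 z 0.1514
0.05 25 -0.0144 0.01 z 0.1519
0.055 22 -0.0112 0.0075 z 0.1515
0.06 17 -0.009 0.009 z 0.1514
[[0.58441808 0.09785911 0.105     ]]
pivot px [[0.63732577 0.0751703  0.1515284 ]]
```

```bash
python3 - <<'E'
from h import *
im,d=load('side','9'); hsv=cv2.cvtColor(im,cv2.COLOR_BGR2HSV)
# spindle grey mask per row
for y in range(170,197,2):
    xs=[x for x in range(355,395) if hsv[y,x,1]<75 and hsv[y,x,2]>70]
    if xs: print(y,min(xs),max(xs),(min(xs)+max(xs))/2,len(xs))
for x,y in ((.5803,.0972),(.582,.0972),(.5844,.0979)):
    for z,r in((.105,.008),(.084,.0225),(.067,.0165)):
        e=np.array([.938,-.346,0]); print(x,z,proj('side',[[x,y,z],np.array([x,y,z])-r*e,np.array([x,y,z])+r*e]).round(1).tolist())
# wheel rivets: centres by white blobs
m=cv2.inRange(hsv[110:245,300:450],(0,0,150),(180,70,255)); k,l,s,c=cv2.connectedComponentsWithStats(m)
pts=[]
for i in range(1,k):
    if 8<s[i,4]<90:
        q=onplane('side',[c[i]+[300,110]],.067)[0]; print(s[i,4],(c[i]+[300,110]).round(1),q.round(4),np.hypot(q[0]-.5803,q[1]-.0972).round(4))
E
```

```text
170 374 378 376.0 5
172 371 380 375.5 10
174 369 381 375.0 13
176 366 383 374.5 18
178 365 385 375.0 21
180 364 386 375.0 23
182 364 386 375.0 23
184 365 386 375.5 22
186 366 385 375.5 20
188 367 383 375.0 17
190 368 382 375.0 15
192 370 381 375.5 12
0.5803 0.105 [[375.0, 173.8], [370.8, 173.8], [379.3, 173.8]]
0.5803 0.084 [[374.1, 182.4], [362.3, 182.4], [385.9, 182.5]]
0.5803 0.067 [[373.4, 189.2], [364.9, 189.2], [382.0, 189.2]]
0.582 0.105 [[375.9, 173.6], [371.6, 173.6], [380.1, 173.6]]
0.582 0.084 [[375.0, 182.2], [363.1, 182.2], [386.7, 182.3]]
0.582 0.067 [[374.2, 189.0], [365.7, 189.0], [382.8, 189.0]]
0.5844 0.105 [[376.9, 173.1], [372.6, 173.1], [381.1, 173.1]]
0.5844 0.084 [[375.9, 181.7], [364.1, 181.7], [387.7, 181.8]]
0.5844 0.067 [[375.2, 188.5], [366.7, 188.5], [383.7, 188.5]]
24 [370.1 143.2] [0.6367 0.2372 0.067 ] 0.1509
21 [383.9 143.4] [0.6645 0.2267 0.067 ] 0.1544
18 [382.5 158.7] [0.6384 0.1787 0.067 ] 0.1001
11 [402.1 158.2] [0.6778 0.1665 0.067 ] 0.1196
50 [383.1 163.1] [0.6332 0.1648 0.067 ] 0.0859
31 [343.5 163.7] [0.5559 0.1902 0.067 ] 0.0962
52 [375.9 173. ] [0.6056 0.1406 0.067 ] 0.0502
51 [416.4 175.5] [0.679  0.1061 0.067 ] 0.0991
59 [325.3 187.2] [0.4953 0.1345 0.067 ] 0.0928
40 [421.5 203.5] [0.6485 0.0295 0.067 ] 0.0961
24 [344.5 214.5] [0.5015 0.0513 0.067 ] 0.0911
28 [388.8 222.2] [0.5688 0.0058 0.067 ] 0.0921
```

The ring is already over the spindle: in the side view its opening spans (365–400, 145–167) above the spindle head at (375,182). Measured in the same camera, it is about 2 mm past the axis towards the pivot, centred in y, and tilted about 0.05 rad. I'll lower it part way and look.

```bash
python3 -m handwheel '[0,0.01,0,0,0,0,0, 0,0.02,0,0,0,0,0, 0,0.03,0,0,0,0,0, 0,0.04,0,0,0,0,0, 0,0.046,0,0,0,0,0, 0,0.046,0,0,0,0,0, 0,0.046,0,0,0,0,0]' 40
python3 - <<'E'
from ring import *
finger('10',(120,240,310,430))
E
```

```text
t: 8.53
tool_pos: [0.5445, 0.1101, 0.091]
tool_rot: [0.274, 1.555, -0.274]
contact_force: [0.4, 0.3, -1.3]
opening: 0.0129
[0.5451 0.1102 0.0918] 0.013 [-0.2 -0.5 -0.3]
- -0.05 28 [-0.021 -0.011] [-0.01  0.01]
- -0.045 24 [-0.02  -0.012] [-0.009  0.01 ]
- -0.04 24 [-0.02  -0.011] [-0.008  0.011]
- -0.035 16 [-0.019 -0.01 ] [-0.009  0.01 ]
- -0.03 16 [-0.014 -0.011] [-0.008  0.01 ]
- -0.025 31 [-0.024 -0.002] [-0.01   0.013]
- -0.02 21 [-0.02  -0.005] [-0.01  0.01]
- -0.015 8 [-0.009 -0.004] [-0.01  -0.002]
```

View pics/c10.png

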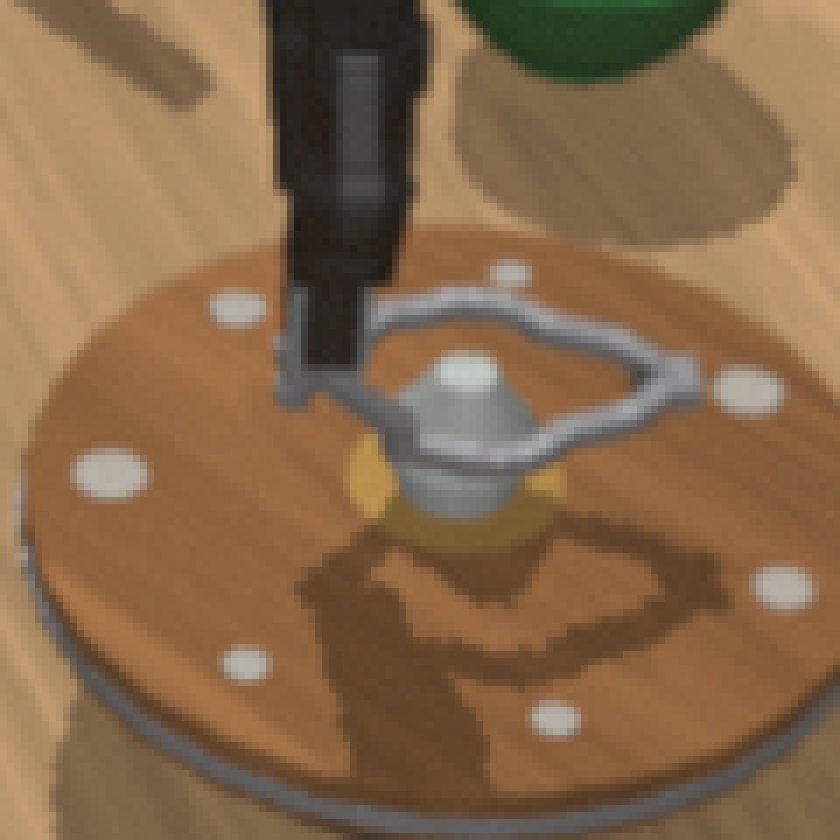

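```bash
python3 -m handwheel '[0,0.004,0,0,0,0,0, 0,0.008,0,0,0,0,0, 0,0.012,0,0,0,0,0, 0,0.016,0,0,0,0,0, 0,0.020,0,0,0,0,0, 0,0.024,0,0,0,0,0, 0,0.028,0,0,0,0,0, 0,0.028,0,0,0,0,0]' 40
python3 - <<'E'
from ring import *
finger('11',(120,240,310,430))
E
```

```text
t: 9.25
tool_pos: [0.5442, 0.1101, 0.0625]
tool_rot: [0.274, 1.555, -0.275]
contact_force: [-0.9, 0.1, -1.2]
opening: 0.0131
[0.5445 0.1101 0.063 ] 0.0128 [ 0.4  0.7 -2. ]
- -0.05 19 [-0.022 -0.012] [-0.01  0.01]
- -0.045 26 [-0.021 -0.01 ] [-0.009  0.011]
- -0.04 28 [-0.021 -0.011] [-0.009  0.011]
- -0.035 19 [-0.018 -0.01 ] [-0.008  0.012]
- -0.03 11 [-0.014 -0.011] [-0.009  0.009]
- -0.025 22 [-0.022 -0.01 ] [0.    0.012]
- -0.02 18 [-0.022 -0.005] [-0.008  0.012]
- -0.015 13 [-0.008 -0.005] [-0.01  -0.002]
```

View pics/c11.png

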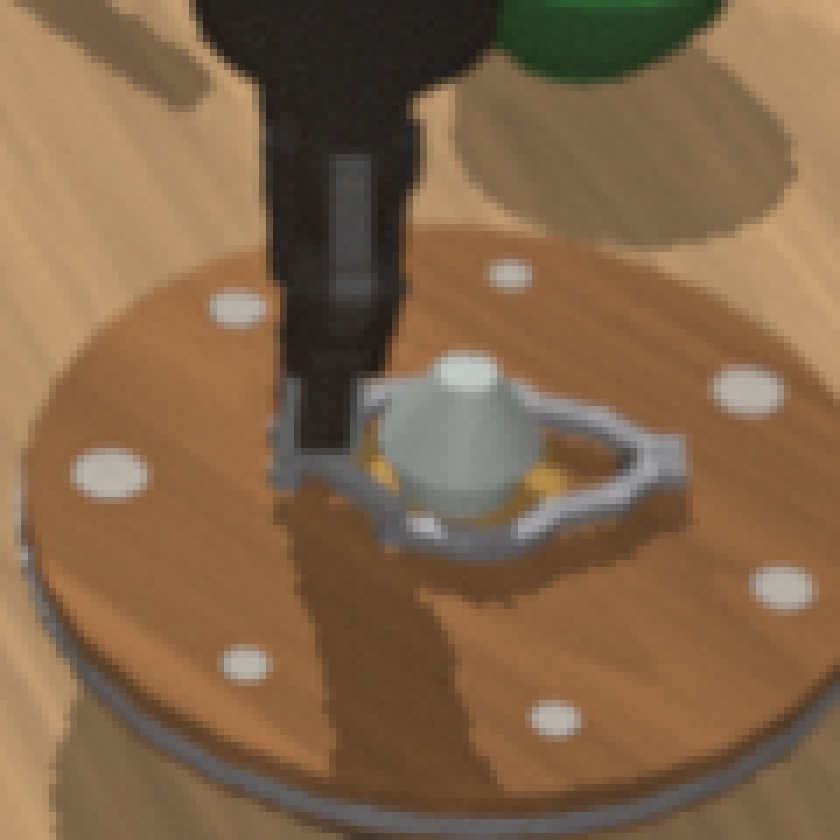

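The ring has passed the head and is round the groove, with no contact force. I'll lower it the last few mm.

```bash
python3 -m handwheel '[0,0.002,0,0,0,0,0, 0,0.004,0,0,0,0,0, 0,0.006,0,0,0,0,0, 0,0.006,0,0,0,0,0]' 40
python3 - <<'E'
from ring import *
finger('12',(120,240,310,430))
P,u,v=ringpts('12',(345,170,412,205),.062,.082)
th=np.radians(-20); ex=np.array([np.cos(th),np.sin(th)]);g=np.array([.5822,.097])
a=(P[:,:2]-g)@ex
for x in np.arange(-.05,.065,.01):
    s=(a>=x)&(a<x+.01); print(round(x,3),s.sum(),np.percentile(P[s,2],[50,90]).round(4) if s.sum() else '')
E
```

```text
t: 9.63
tool_pos: [0.5454, 0.1102, 0.0583]
tool_rot: [0.274, 1.553, -0.274]
contact_force: [-0.3, 1.2, 1.0]
opening: 0.0131
[0.5454 0.1102 0.0583] 0.0133 [-0.4 -0.   1.1]
- -0.05 25 [-0.02  -0.011] [-0.008  0.011]
- -0.045 19 [-0.02 -0.01] [-0.006  0.011]
- -0.04 33 [-0.02  -0.004] [-0.009  0.011]
- -0.035 11 [-0.018 -0.011] [-0.009  0.009]
- -0.03 15 [-0.019 -0.011] [-0.008  0.011]
- -0.025 25 [-0.023 -0.006] [-0.009  0.013]
- -0.02 19 [-0.021 -0.005] [-0.008  0.01 ]
- -0.015 13 [-0.01  -0.003] [-0.01   0.005]
- -0.01 4 [-0.012 -0.002] [-0.007  0.01 ]
-0.05 30 [0.0746 0.08  ]
-0.04 19 [0.0784 0.0809]
-0.03 41 [0.078  0.0817]
-0.02 51 [0.0744 0.0813]
-0.01 54 [0.0733 0.0761]
0.0 44 [0.0735 0.0761]
0.01 35 [0.0733 0.0756]
0.02 43 [0.0741 0.0762]
0.03 54 [0.0734 0.0754]
0.04 66 [0.0741 0.0756]
0.05 47 [0.0745 0.076 ]
0.06 15 [0.0742 0.0757]
```

View pics/c12.png

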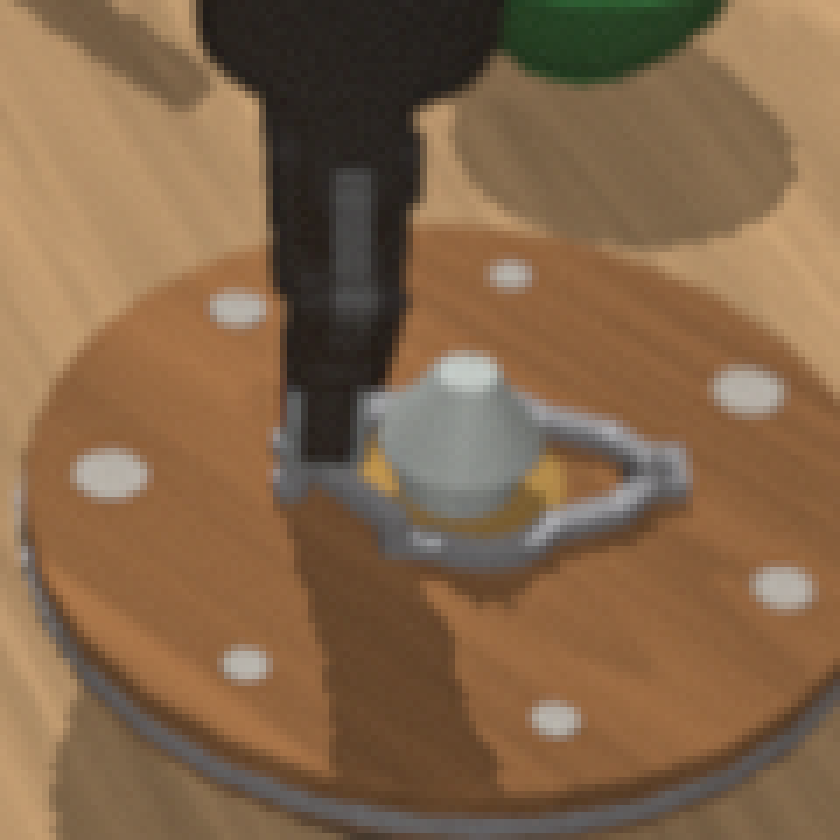

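The ring rests on the wheel (bar tops ≈ 0.074 m). Now release.

```bash
python3 -m handwheel '[0.25,0,0,0,0,0,0, 0.35,0,0,0,0,0,0, 0.45,0,0,0,0,0,0, 0.55,0,0,0,0,0,0, 0.65,0,0,0,0,0,0, 0.8,0,0,0,0,0,0, 1,0,0,0,0,0,0, 1,0,0,0,0,0,0, 1,0,0,0,0,0,0, 1,0,0,0,0,0,0, 1,0,0,0,0,0,0, 1,0,0,0,0,0,0]' 40
python3 - <<'E'
from ring import *
finger('13',(120,240,310,430))
E
```

```text
t: 10.68
tool_pos: [0.545, 0.1102, 0.0578]
tool_rot: [0.274, 1.553, -0.274]
contact_force: [-0.7, -0.4, -0.3]
opening: 0.0854
[0.545  0.1102 0.0578] 0.0854 [-0.1  0.   0.1]
- -0.05 26 [-0.056 -0.039] [-0.01   0.012]
- -0.045 13 [-0.05  -0.028] [-0.009  0.011]
- -0.04 5 [-0.049 -0.048] [-0.005  0.005]
- -0.03 4 [-0.028 -0.025] [-0.011 -0.01 ]
+ -0.025 7 [0.02  0.024] [-0.011 -0.007]
- -0.025 8 [-0.03  -0.027] [-0.011 -0.006]
- -0.02 9 [-0.031 -0.024] [-0.011 -0.004]
- -0.015 12 [-0.03  -0.025] [-0.012 -0.004]
```

View pics/c13.png

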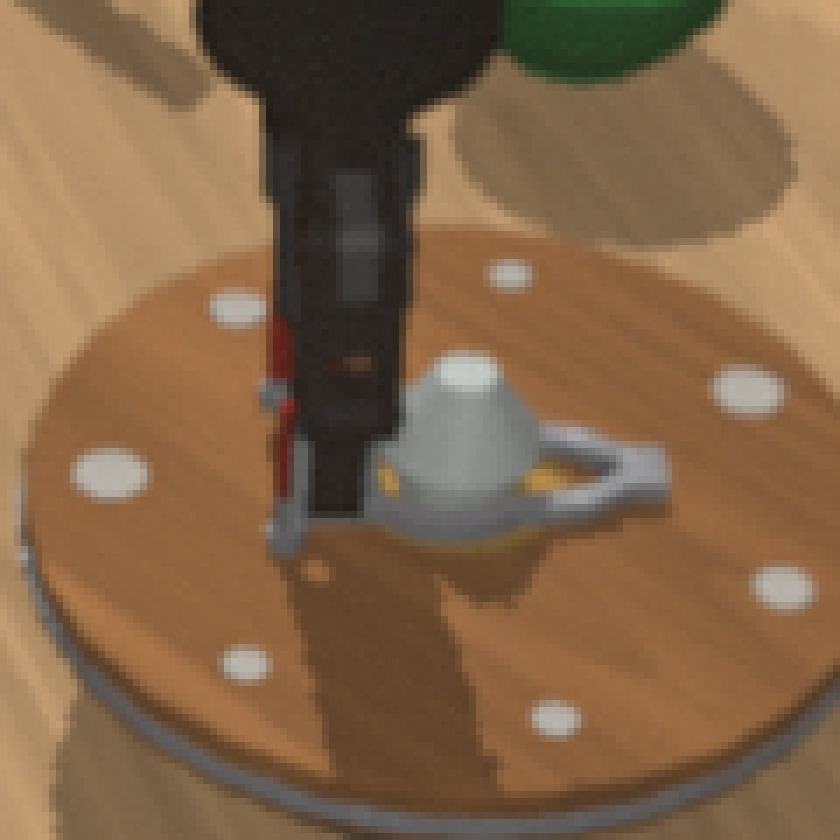

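The ring has closed round the neck, with the eyes spread and free of the pads. I'll retreat straight up and then away.

```bash
python3 -m handwheel '[1,-0.01,0,0,0,0,0, 1,-0.03,0,0,0,0,0, 1,-0.06,0,0,0,0,0, 1,-0.09,0,0,0,0,0, 1,-0.12,0,0,0,0,0, 1,-0.15,0.02,-0.02,0,0,0, 1,-0.15,0.05,-0.05,0,0,0, 1,-0.15,0.08,-0.08,0,0,0, 1,-0.15,0.11,-0.11,0,0,0, 1,-0.15,0.14,-0.14,0,0,0, 1,-0.15,0.14,-0.14,0,0,0, 1,-0.15,0.14,-0.14,0,0,0]' 40
python3 - <<'E'
from ring import *
finger('14',(120,240,310,430)); im,d=grab('top','14')
P,u,v=ringpts('14',(335,170,412,205),.064,.08)
th=np.radians(-20); ex=np.array([np.cos(th),np.sin(th)]);ey=np.array([-ex[1],ex[0]]);g=np.array([.5822,.097])
a=(P[:,:2]-g)@ex;b=(P[:,:2]-g)@ey; print('xmax',np.percentile(a,[99,100]))
for x in np.arange(-.06,.065,.01):
    s=(a>=x)&(a<x+.01)
    if s.sum()>3: print(round(x,3),s.sum(),np.median(P[s,2]).round(4),b[s].min().round(3),b[s].max().round(3))
cv2.imwrite('pics/t14.png',cv2.resize(im[110:240,210:345],None,fx=4.5,fy=4.5,interpolation=0))
b0=load('top','0')[0][165:230,430:480]; b1=im[165:230,430:480]; print('blue diff',cv2.absdiff(b0,b1).mean())
E
```

```text
t: 11.73
tool_pos: [0.4604, 0.2915, 0.2087]
tool_rot: [0.271, 1.553, -0.27]
contact_force: [-0.1, 0.1, -0.2]
opening: 0.0858
[0.4611 0.2902 0.2085] 0.0855 [ 0.3 -0.1 -0.1]
xmax [0.05667553 0.05766197]
-0.06 13 0.0748 -0.031 0.026
-0.05 25 0.074 -0.031 0.041
-0.04 6 0.0725 -0.016 -0.012
-0.03 33 0.0729 -0.018 0.019
-0.02 39 0.0734 -0.025 0.039
-0.01 38 0.0734 -0.026 0.05
0.0 34 0.0736 -0.027 0.058
0.01 28 0.0739 -0.023 0.054
0.02 36 0.0739 -0.02 0.019
0.03 57 0.0735 -0.018 0.017
0.04 51 0.0743 -0.012 0.013
0.05 34 0.0741 -0.009 0.005
blue diff 12.886974358974358
```

View pics/c14.png

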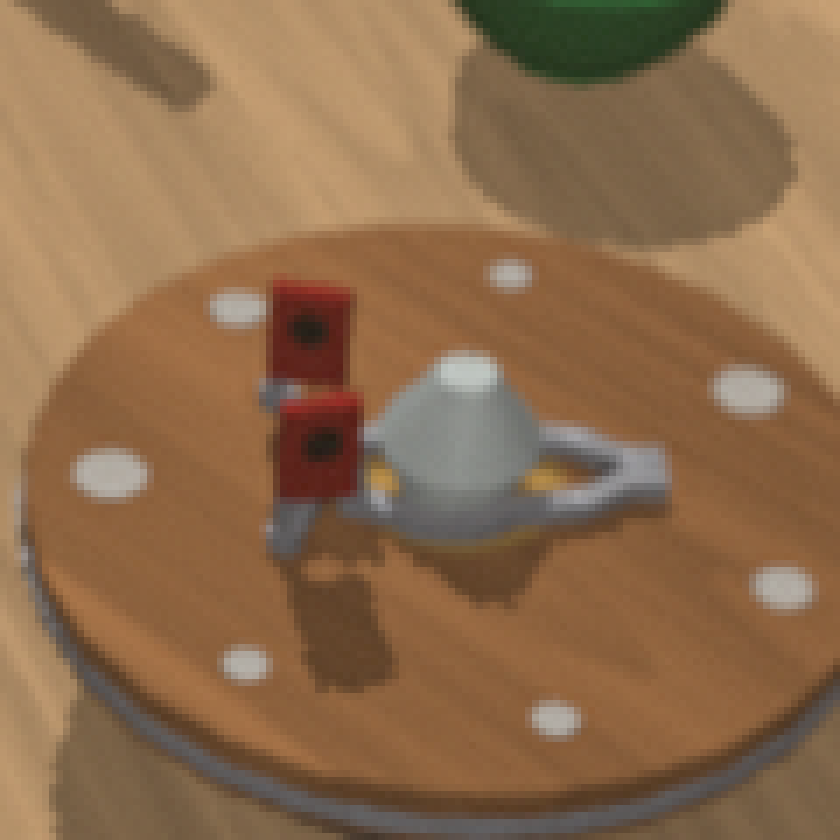

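View pics/t14.png

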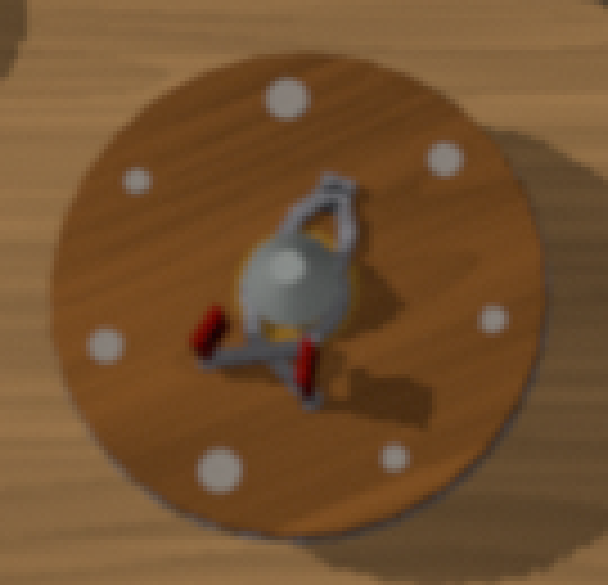

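The side view shows the ring shut under the head, with its eyes at (355,167) and (356,184) and its pivot at (401,187). The top view agrees. The raw blue-ring patch difference is probably shadow, so I'll compare the blue eye centroids before handing in.

```bash
python3 - <<'E'
from h import *
for t in('0','14'):
    im,_=load('side',t); m=cv2.inRange(cv2.cvtColor(im,cv2.COLOR_BGR2HSV)[350:420,420:510],(105,120,40),(130,255,255)); v,u=np.where(m>0); print(t,len(u),u.mean()+420,v.mean()+350)
ctrl.finish_job()
E
```

```text
0 59 439.45762711864404 382.89830508474574
14 56 439.75 383.25
the job is handed in; nothing more can be done
```

The red-eyed ring is locked on the spindle of the wooden wheel, and I handed the job in at about 11.8 s of the 45 s. I squeezed the ring by its eyes, carried it spread over the head and lowered it onto the wheel. I then let it spring shut and moved the gripper clear. The hand-in gives no verdict, so what follows rests on my own measurements.

**Last checks**
- **Ring closed and flat:** both views show it shut round the neck under the head. The bar tops are level at 0.073–0.075 m, which is the wheel top plus the 6 mm bars.
- **Position:** the pivot end is about 57 mm from the spindle axis, against 60 mm if perfectly centred. That puts the middle about 3 mm off, within the 12 mm allowed.
- **Blue ring:** its eyes moved by less than 0.5 pixel between the first and last picture. The raw difference between its before and after top-view patches was not zero (12.9). I put that down to the arm's shadow.
- **Contact:** the gripper is open and away from everything, reading about 0 N.

**Disagreements**
- **Fingertip height:** the fingertips appeared about 25 mm behind the reported TCP, both open and nearly shut. I set the grasp height from the camera instead, so the reported TCP z was about -9 mm at the grasp.
- **Camera offset:** the two cameras placed the spindle about 3 mm apart. I measured the ring and the spindle in the same side picture, so that offset did not matter.

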